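Line up three blanks in a marking jig, tuck the template under the leaf and hold it flat

ROBOT

A 6-joint arm with a two-finger parallel gripper is mounted at the origin on a cart in front of the work surface, level with it; the furniture and walls round the work are solid. World frame = base frame: x ahead of the robot, y to its left, z up, the work surface at z = 0. Lengths are in m, angles in rad, forces in N, time in s.
With the tool pointing down it reaches from about 0.375 to 0.9 m from the base axis. Payload 3.1 kg.
Tool frame: the origin (TCP) lies at the very end of the fingers, on their centre line; the grasp point (between the pads) lies 19 mm behind it; z points along the fingers, y is the line along which they close (so a half turn about z gives the same grasp; the last joint's range is limited). The gripper opens to 87 mm and grips with 3 to 60 N. Pads are 19 mm wide; open, the fingers measure 117 mm over their backs; the gripper's body (75 mm by 190 mm) begins 51 mm behind the grasp point.
Start: joints at [1.083, 0.527, 1.433, -0, 1.181, -0.178], TCP at [0.19, 0.595, 0.223] pointing down, gripper open.
Joint ranges: [-3.08, 3.08], [-0.75, 2.2], [0.22, 2.44], [-1.43, 4.57], [0, 2.65], [-2.85, 2.85]. Speed limits (rad/s): [2.79, 2.79, 3.14, 3.14, 3.14, 3.14].

INTERFACE

Orientations are given as a unit quaternion [x, y, z, w].
In Python, from rig import status, viewer, robot gives the robot as it stands.
- The arm moves only by the tool arm_command, never from a script. Its arguments are lists of equal length, an entry for each row: "delta_rot": the turn, a rotation vector about the tool's x, y, z in degrees, a list of three; "delta_pos": the shift along the tool's x, y, z in m, a list of three; "gripper": the closure, from -1 (fully open) to 1 (shut). In form: {"delta_rot": [[rx, ry, rz], ...], "delta_pos": [[dx, dy, dz], ...], "gripper": [gripper, ...]}. A call has 1 to 12 rows; each row is the pose to reach, as a shift and turn from the pose commanded when the call began, along the tool's axes at that moment; what a row does not reach only later rows make up. A row lasts 1/12 s, in which the tool goes at most 41.7 mm and 7.16 degrees, less where a joint would pass 70% of its speed; a pose out of reach is approached as far as the arm can. A call with a gripper value outside its range is refused whole. The fingers move at their own pace and stop on an object; "grip_force" is the grip in N (left out, the last holds). Time passes only in rows, so rows that repeat a pose let the fingers close. It gives the time, the measured TCP pose, the force, the opening and the grip force at its end, in the units of the state.
- status.get_obs(): the state, without advancing time (a new reading comes with each control period).
- viewer.camera(name): name is "side" or "top"; returns a dict with "pixels" (400x640x3 uint8, blue, green, red), "fx", "fy", "cx", "cy" (pixels), "k1" (the pictures are not rectified: a ray, as slopes to the right and down, at radius r is drawn at 1 + k1 r^2 times it, then the intrinsics apply), "pose" (4x4, takes a point from camera to world coordinates). Camera axes: x right, y down, z forward; pixel columns grow to the right and rows downward; lengths in m; the calibration is good to about 2 mm. A picture is of the moment at which its call begins. There is no depth.
- robot.hand_in(): hands the job in; it is judged then, once.
The state is a dict: "time": time; "q": joint angles; "joint_velocities": joint speeds; "joint_torque": joint torques, N m; "position": TCP position; "tool_rot": TCP orientation; "ft_force": force on the tool from outside, world axes, zero at the start; "moment": the same for the moment, N m; "grip_width": finger opening in m; "grip_force": force on a finger pad.
Only numpy, scipy, OpenCV 4.12 (cv2) and the standard library are available. Lean on these libraries where they do the work, as an engineer would, in place of code of your own. Each camera call takes 0.05 s, during which the arm holds its last target. There are 200 camera calls.

TASK

In the marking jig, nudge the three loose metal blanks forward in their lanes until each sits squarely against the step, in an even row. Then lay the aluminium template over them by its black grip bar and slide its front edge (the plain end) under the red lip of the steel leaf until the engraved line lies at the lip, square to it, without lifting the leaf; leave the other things on the bench alone. Finish still holding the template there, pressing it down flat on the blanks with a good kilogram of push (about 13 N): do not let go.

Things in the scene. Friction and masses are not known exactly. Their poses are not given: they have to be found in the camera images.
- marking_jig: marking jig fixed to the bench: board 150 mm wide (y), x -120 to +100, top 12 mm up, origin at the underside. From x = -18 (upright face of the step) to +100 a step rises to 20 mm. Over it lies a steel leaf hinged at x = +93, its red lip at x = +18: slot 120 mm wide, 7 mm high, 68 mm deep. Lines at y = -51, -17, 17, 51 mark three lanes in front of the step
- lip (a point): middle of the leaf's front lip, on its flat underside, with the leaf lying: (18, 0, 27) mm in the jig's frame, fixed to the jig, axes as the jig's. The red bead along the lip reaches 34 mm above the bench
- leaf (a joint): hinge of the steel leaf (120 g, swings freely, held down by its weight alone); 0 = lying in place, parallel to the step; grows as the lip is lifted, 0.04 rad = 3 mm at the lip
- template: loose aluminium plate 96 (x) x 100 (y) x 4 mm, 0.10 to 0.20 kg, origin at the centre of its underside. A black grip bar stands on it along x from -38 to +4 mm, 12 mm wide (y), 4 to 34 mm above the underside; pinch it across, fingertips just above the plate. The plain end is +x. A dark line is engraved across the top at x = +23, 25 mm behind the front edge
- front_edge (a point): middle of the template's front (+x) edge, on its underside: (48, 0, 0) mm in the template's frame. When the line lies at the lip, this point is 25 mm beyond the lip along the jig's x
- rear_edge (a point): middle of the template's rear edge, on its underside: (-48, 0, 0) mm in the template's frame
- grip_bar (a point): middle of the top of the grip bar: (-17, 0, 34) mm in the template's frame
- blank_left: loose copper blank, 44 (x) x 24 (y) x 8 mm, 60 g, origin at the centre of its underside, lying on the jig's board in the left lane (middle of the lane at y = 34 mm in the jig's frame), short of the step; slides easily. Against the step its origin is at x = -40 mm in the jig's frame and its top level with the step
- blank_middle: loose brass blank, 44 (x) x 24 (y) x 8 mm, 60 g, origin at the centre of its underside, lying on the jig's board in the middle lane (middle of the lane at y = 0 mm in the jig's frame), short of the step; slides easily. Against the step its origin is at x = -40 mm in the jig's frame and its top level with the step
- blank_right: loose copper blank, 44 (x) x 24 (y) x 8 mm, 60 g, origin at the centre of its underside, lying on the jig's board in the right lane (middle of the lane at y = -34 mm in the jig's frame), short of the step; slides easily. Against the step its origin is at x = -40 mm in the jig's frame and its top level with the step
- borax_cone: bystander: white round borax tablet, 43x43x15 mm; origin under its middle
- ring_clamp: bystander: turned wooden ring clamp lying on its side, 114x25x22 mm; origin under its middle
- scriber: bystander: thin grey steel scriber lying on the bench, 8x103x7 mm; origin under its middle
- finger_cot: bystander: small tan leather finger cot, 20x40x20 mm; origin under its middle
- leather_cuff: bystander: small black leather cuff, 35x36x29 mm; origin under its middle
- bangle_amber: bystander: open silver wire bangle with an amber stone, 75x84x34 mm; origin under its middle

How it is judged:
By the outcome, as a careful person would: the job done as asked, in the order asked, and still so for the second after the job is handed in, while the arm keeps its last pose, push and grip.
It also fails if it takes over 59 s, if anything falls off the work surface, if the arm or the gripper's body presses on something with over 40 N, if the wrist force passes 120 N, or if a joint passes its speed limit or range.

## Working session

There is one attempt and no reset: what is moved stays moved. The work goes in short steps, Python scripts to look and compute and a tool call to move; the robot and the scene stay as the last step left them, time stands still between calls to the robot, and variables do not carry over. Pictures are saved under pics/ and viewed, at most 14 in all, crops included, and the job is handed in when it is done.

Besides the shell and the picture viewer there is one more tool, called in YAML: its name, and indented under it one key for each argument. arm_command: Moves the arm, as the interface text tells. Its arguments: {"type":"object","properties":{"delta_rot":{"type":"array","items":{"type":"array","items":{"type":"number"}}},"delta_pos":{"type":"array","items":{"type":"array","items":{"type":"number"}}},"gripper":{"type":"array","items":{"type":"number"}},"grip_force":{"type":"number"}},"required":["delta_rot","delta_pos","gripper"]}

```bash
ls; mkdir -p pics; python3 - <<'E'
from rig import status, viewer
import cv2, numpy as np, pickle
print(status.get_obs())
for n in ("top","side"):
    c=viewer.camera(n); cv2.imwrite(f"pics/{n}0.png",c["pixels"]); pickle.dump(c,open(f"{n}0.pkl","wb"))
    print(n,{k:v for k,v in c.items() if k!="pixels"})
E
```

```text
pics
{'time': 0.0, 'q': array([ 1.08349298e+00,  5.28495124e-01,  1.43388546e+00, -5.10318772e-05,
        1.18138378e+00, -1.78485656e-01]), 'joint_velocities': array([ 0.00126062, -0.00064035, -0.00132418,  0.00083937,  0.00094967,
       -0.00037257]), 'joint_torque': array([-5.08240137e-04, -4.40038919e+01, -1.76590616e+01,  6.30507711e-02,
        5.83431136e-02, -1.88782205e-04]), 'position': array([0.18959027, 0.59478991, 0.2215592 ]), 'tool_rot': array([ 1.53786318e-01,  9.88103531e-01, -1.03394951e-03, -3.32534946e-04]), 'ft_force': array([ 0.07155455, -0.32810018, -0.07077562]), 'moment': array([-0.01301789, -0.02224652,  0.00844915]), 'grip_force': 0.0, 'grip_width': 0.08686291322912067}
top {'fx': 435.6429094360295, 'fy': 435.6429094360295, 'cx': 314.68927635172724, 'cy': 202.79756025361448, 'k1': 0.02829224287638014, 'pose': array([[ 0.01219737, -0.98300821,  0.18315587,  0.33063307],
       [-0.99991433, -0.01112072,  0.00690434, -0.0749824 ],
       [-0.0047502 , -0.1832244 , -0.98305964,  1.16740454],
       [ 0.        ,  0.        ,  0.        ,  1.        ]])}
side {'fx': 379.4197181980447, 'fy': 379.4197181980447, 'cx': 325.2956291419865, 'cy': 194.62396325857014, 'k1': -0.05373332255615746, 'pose': array([[-0.9786836 , -0.11864491,  0.16763587,  0.37857911],
       [-0.20494975,  0.61664725, -0.76009327,  0.74957062],
       [-0.013191  , -0.77824775, -0.6278188 ,  0.74445633],
       [ 0.        ,  0.        ,  0.        ,  1.        ]])}
```

View pics/top0.png

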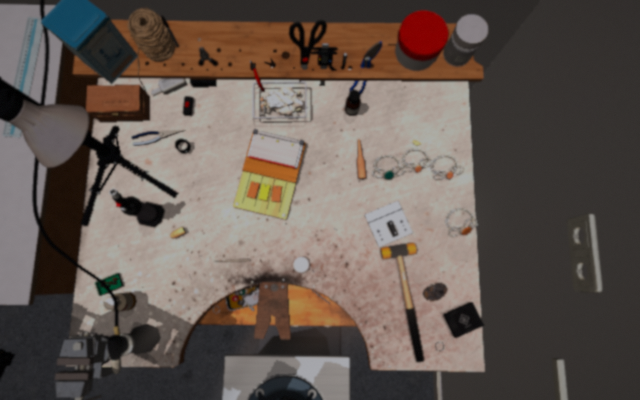

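View pics/side0.png

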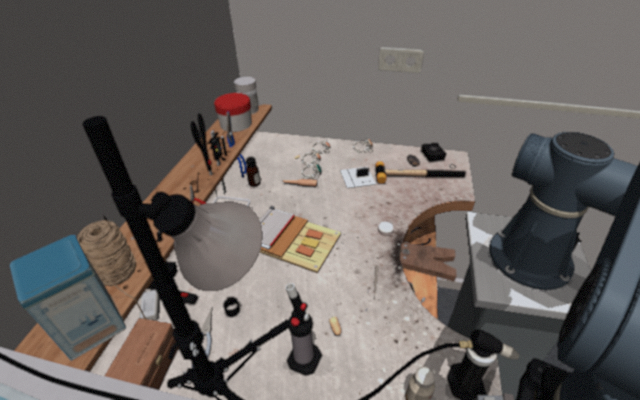

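The top view shows the jig at about (270,175): yellow board with the blanks, orange step, white leaf to the rear. The template is at about (388,225) with its black bar, and the hammer head is just below it. The side view shows both, unobstructed.

```bash
cat > h.py <<'E'
import numpy as np, cv2, pickle
from scipy.spatial.transform import Rotation as R
def K(c): return np.array([[c["fx"],0,c["cx"]],[0,c["fy"],c["cy"]],[0,0,1.]])
def und(c,uv):
    return cv2.undistortPoints(np.array(uv,float).reshape(-1,1,2),K(c),np.array([c["k1"],0,0,0.])).reshape(-1,2)
def ray(c,uv,z):
    p=und(c,uv); d=np.c_[p,np.ones(len(p))]@c["pose"][:3,:3].T; o=c["pose"][:3,3]
    return o+d*((z-o[2])/d[:,2])[:,None]
def proj(c,P):
    q=(np.atleast_2d(P)-c["pose"][:3,3])@c["pose"][:3,:3]; s=q[:,:2]/q[:,2:]
    s=s*(1+c["k1"]*(s**2).sum(1,keepdims=True)); return s*[c["fx"],c["fy"]]+[c["cx"],c["cy"]]
E
python3 - <<'E'
from h import *
t=pickle.load(open("top0.pkl","rb"))["pixels"]; s=pickle.load(open("side0.pkl","rb"))["pixels"]
r=lambda i,x,y,w,h,k:cv2.resize(i[y:y+h,x:x+w],None,fx=k,fy=k,interpolation=cv2.INTER_CUBIC)
a=np.hstack([r(t,230,125,80,100,5),r(t,360,195,80,100,5)])
cv2.imwrite("pics/c1.png",a)
b=np.hstack([r(s,250,200,100,75,4),r(s,330,155,100,75,4)])
cv2.imwrite("pics/c2.png",b)
E
```

```text
(no output)
```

View pics/c1.png

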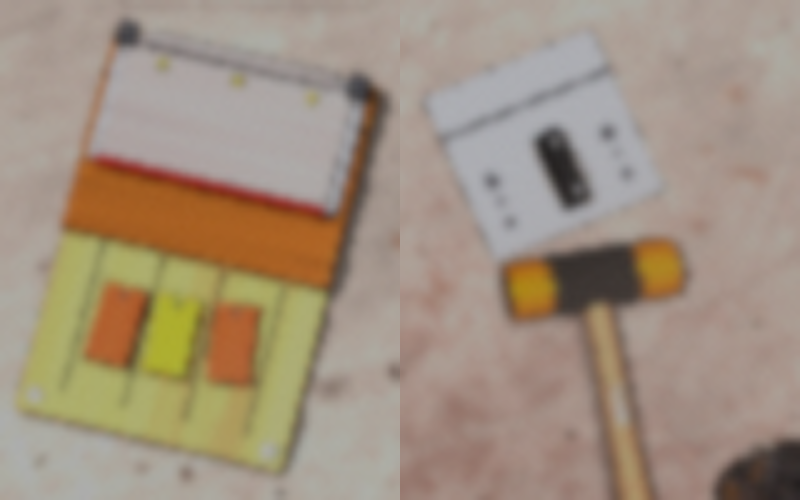

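View pics/c2.png

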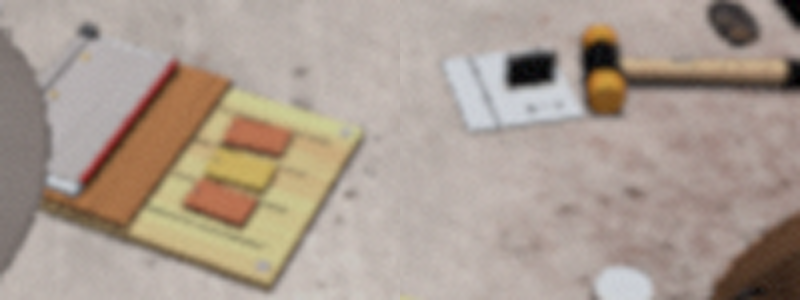

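The top crops show the jig turned about -13°, with the three blanks roughly 20 mm short of the step and slightly skewed. The template has its line end up and is turned about +20°. The hammer head almost touches its rear edge.

```bash
cat > m.py <<'E'
from h import *
def comps(mask,amin,off,k):
    n,l,s,ce=cv2.connectedComponentsWithStats(mask.astype(np.uint8)*255)
    return [(l==i) for i in range(1,n) if s[i,4]>amin]
def up(img,x,y,w,h,k):
    return cv2.resize(img[y:y+h,x:x+w],None,fx=k,fy=k,interpolation=cv2.INTER_CUBIC)
def topx(P,x,y,k): return (np.array(P,float)+.5)/k-.5+[x,y]
def pcs(X):  # centre, long axis yaw of minAreaRect in world xy (mm)
    (c,s,a)=cv2.minAreaRect((X[:,:2]*1000).astype(np.float32)); b=cv2.boxPoints((c,s,a))
    e=[b[1]-b[0],b[2]-b[1]]; e=e[0] if np.hypot(*e[0])>np.hypot(*e[1]) else e[1]
    y=np.degrees(np.arctan2(e[1],e[0])); y=(y+90)%180-90
    return np.round(c,1),np.round(sorted(s),1),round(float(y),1)
def seg(c,box,k,f,amin,z):
    x,y,w,h=box; hsv=cv2.cvtColor(up(c["pixels"],x,y,w,h,k),cv2.COLOR_BGR2HSV).astype(int)
    H,S,V=hsv[...,0],hsv[...,1],hsv[...,2]; out=[]
    for m in comps(f(H,S,V),amin,None,k):
        ct=max(cv2.findContours(m.astype(np.uint8),cv2.RETR_EXTERNAL,cv2.CHAIN_APPROX_NONE)[0],key=len).reshape(-1,2)
        out.append(ray(c,topx(ct,x,y,k),z))
    return out
JB=(230,125,80,100)
E
python3 - <<'E'
from m import *
c=pickle.load(open("top0.pkl","rb"))
im=up(c["pixels"],*JB,5); hs=cv2.cvtColor(im,cv2.COLOR_BGR2HSV)
for n,p in dict(copper=(115,325),brass=(175,340),yel=(60,300),orange=(200,230),red=(210,187),white=(200,130)).items(): print(n,hs[p[1],p[0]])
TB=(360,195,80,100); ht=cv2.cvtColor(up(c["pixels"],*TB,5),cv2.COLOR_BGR2HSV)
for n,p in dict(white=(500,200),bar=(560,170),bench=(700,350),line=(520,108)).items(): print(n,ht[p[1],p[0]-400])
for nm,f,z,a in [("copper",lambda H,S,V:((H<12))&(S>115)&(V>90),.020,800),
  ("brass",lambda H,S,V:(H>=24)&(H<35)&(S>165)&(V>120),.020,800),
  ("red",lambda H,S,V:((H>168)|(H<3))&(S>130),.030,300),
  ("orange",lambda H,S,V:(H>=7)&(H<17)&(S>150),.020,3000),
  ("yellow+",lambda H,S,V:(S>90),.012,8000)]:
    for X in seg(c,JB,5,f,a,z): print(nm,*pcs(X))
for nm,f,z,a in [("tmpl",lambda H,S,V:(S<32)&(V>120),.004,5000),("bar",lambda H,S,V:(V<75)&(S<100),.034,500)]:
    for X in seg(c,TB,5,f,a,z): print(nm,*pcs(X))
E
```

```text
copper [ 11 185 176]
brass [ 30 186 174]
yel [ 29 108 173]
orange [ 14 203 168]
red [  3 177 137]
white [  5  16 172]
white [120   8 156]
bar [ 0 26 39]
bench [ 10  42 168]
line [115  10 157]
copper [655.9  52.7] [  6.9 138.9] 76.9
copper [578.7  98.8] [19.3 35.5] -15.9
copper [568.4  36.8] [18.2 36.9] -3.9
brass [572.7  70.1] [23.8 40.7] -11.4
red [656.2  56.8] [  1.6 109. ] 77.0
orange [653.3  50.3] [ 78.2 149.3] 78.4
orange [578.6  99.6] [25.  42.9] -14.5
orange [568.9  37.9] [25.6 43.6] -6.0
yellow+ [624.5  58.4] [154.3 219. ] -13.0
tmpl [ 501.2 -269.1] [142.4 161.3] -89.4
bar [ 476.3 -269.8] [13.4 37.3] 23.4
bar [ 419.  -285.6] [27.7 39.3] -79.6
bar [ 322.9 -368.7] [27.9 37.4] -89.1
```

```bash
python3 - <<'E'
from m import *
c=pickle.load(open("top0.pkl","rb")); TB=(360,195,80,100)
R13=lambda X,a=-13.0:(X[:,:2]*1000)@np.array([[np.cos(np.radians(a)),-np.sin(np.radians(a))],[np.sin(np.radians(a)),np.cos(np.radians(a))]])
def ed(X,ax,sgn,a,b):
    Y=R13(X)*1; v=Y[:,ax]*sgn; o=Y[:,1-ax]; lo,hi=o.min()+a,o.max()-b
    s=(o>lo)&(o<hi); t=v[s]; u=o[s]; k=t>t.max()-7   # outer side
    p=np.polyfit(u[k],t[k]*sgn,1); return np.round(np.median(t[k])*sgn,1),np.round(np.degrees(np.arctan(p[0])),2)
f=lambda H,S,V:(H>=7)&(H<17)&(S>150)
for X in seg(c,JB,5,f,3000,.020): print("step edge x'",ed(X,0,-1,15,15), "y' ",ed(X,1,1,8,50),ed(X,1,-1,8,50))
f=lambda H,S,V:(H>=19)&(H<38)&(S>75)
for X in seg(c,JB,5,f,3000,.012): print("yellow x'",ed(X,0,-1,15,15),"y'",ed(X,1,1,15,15),ed(X,1,-1,15,15), ed(X,0,1,15,15))
f=lambda H,S,V:((H>168)|(H<6))&(S>110)
for X in seg(c,JB,5,f,800,.030): print("red x'",ed(X,0,-1,15,15),ed(X,0,1,15,15),np.ptp(R13(X),axis=0))
# template
for th in (20,26,30):
    f=lambda H,S,V:cv2.morphologyEx(((S<th)&(V>110)).astype(np.uint8),cv2.MORPH_OPEN,np.ones((9,9)))>0
    for X in seg(c,TB,5,f,6000,.004): print("tmpl",th,*pcs(X))
s=pickle.load(open("side0.pkl","rb")); SB=(330,155,100,75)
for n,P in (("t",[476,-270]),("j",[630,57])):
  print(proj(s,[P[0]/1e3,P[1]/1e3,.02]),proj(c,[P[0]/1e3,P[1]/1e3,.02]))
for z,l in ((.004,20),(.004,26)):
    f=lambda H,S,V:cv2.morphologyEx(((S<l)&(V>110)).astype(np.uint8),cv2.MORPH_OPEN,np.ones((9,9)))>0
    for X in seg(s,SB,8,f,6000,z): print("side tmpl",*pcs(X))
E
```

```text
step edge x' (np.float64(587.9), np.float64(0.29)) y'  (np.float64(269.6), np.float64(0.54)) (np.float64(122.0), np.float64(-0.72))Traceback (most recent call last):
  File "<stdin>", line 9, in <module>
  File "<stdin>", line 6, in ed
    return umr_maximum(a, axis, None, out, keepdims, initial, where)
ValueError: zero-size array to reduction operation maximum which has no identity
```

arm_command:
  delta_rot:
    - [0,0,-4.7]
    - [0,0,-4.7]
    - [0,0,-4.7]
    - [0,0,-4.7]
    - [0,0,-4.7]
    - [0,0,-4.7]
    - [0,0,-4.7]
    - [0,0,-4.7]
    - [0,0,-4.7]
    - [0,0,-4.7]
    - [0,0,-4.7]
    - [0,0,-4.7]
  delta_pos:
    - [-0.48,-0.356,0]
    - [-0.48,-0.356,0]
    - [-0.48,-0.356,0]
    - [-0.48,-0.356,0]
    - [-0.48,-0.356,0]
    - [-0.48,-0.356,0]
    - [-0.48,-0.356,0]
    - [-0.48,-0.356,0]
    - [-0.48,-0.356,0]
    - [-0.48,-0.356,0]
    - [-0.48,-0.356,0]
    - [-0.48,-0.356,0]
  gripper: [1,1,1,1,1,1,1,1,1,1,1,1]
  grip_force: 20

```text
time: 1.1
position: [0.4825, 0.1877, 0.2224]
tool_rot: [0.113, 0.994, -0.0, -0.0]
ft_force: [0.3, -0.0, -0.3]
grip_width: 0.0146
grip_force: 0.0
```

arm_command:
  delta_rot:
    - [0,0,0]
    - [0,0,0]
    - [0,0,0]
    - [0,0,0]
    - [0,0,0]
    - [0,0,0]
    - [0,0,0]
    - [0,0,0]
    - [0,0,0]
  delta_pos:
    - [-0.03,-0.03,0.02]
    - [-0.05,-0.05,0.05]
    - [-0.07,-0.062,0.08]
    - [-0.07,-0.062,0.12]
    - [-0.07,-0.062,0.15]
    - [-0.07,-0.062,0.175]
    - [-0.07,-0.062,0.175]
    - [-0.07,-0.062,0.175]
    - [-0.07,-0.062,0.175]
  gripper: [1,1,1,1,1,1,1,1,1]

```text
time: 1.85
position: [0.537, 0.1136, 0.0485]
tool_rot: [0.113, 0.994, 0.0, 0.001]
ft_force: [0.2, -0.1, -0.7]
grip_width: 0.0003
grip_force: 0.0
```

```bash
cat >> m.py <<'E'
J0=np.array([634.3,55.2]); JA=-12.9
def toj(p):
    a=np.radians(JA); return (np.asarray(p)[...,:2]-J0)@np.array([[np.cos(a),-np.sin(a)],[np.sin(a),np.cos(a)]])
E
python3 - <<'E'
from m import *
from rig import status,viewer
o=status.get_obs(); print(o["position"]*1000,o["grip_width"],o["ft_force"], "jig",toj(o["position"]*1000))
c=viewer.camera("top"); s=viewer.camera("side")
pickle.dump((c,s),open("p1.pkl","wb"))
a=up(c["pixels"],*JB,5); b=up(s["pixels"],230,190,100,100,4)
cv2.imwrite("pics/d1.png",np.hstack([a[:400],b]))
# template, top view
TB=(360,195,80,100)
for th in (14,20,24):
    f=lambda H,S,V:cv2.morphologyEx(((S<th)&(V>100)).astype(np.uint8),cv2.MORPH_OPEN,np.ones((9,9)))>0
    for X in seg(c,TB,5,f,6000,.004): print("tmpl",th,*pcs(X))
E
```

```text
[537.04899947 113.63006109  48.49122036] 0.00027031634876231963 [ 0.16827626 -0.07636127 -0.71439645] jig [-107.84101933   35.24405898]
tmpl 14 [ 494.  -265.4] [ 98.3 102.1] -66.4
tmpl 20 [ 494.3 -265.9] [101.5 105. ] -66.2
tmpl 24 [ 508.4 -276.4] [121.1 136.7] -66.7
```

View pics/d1.png

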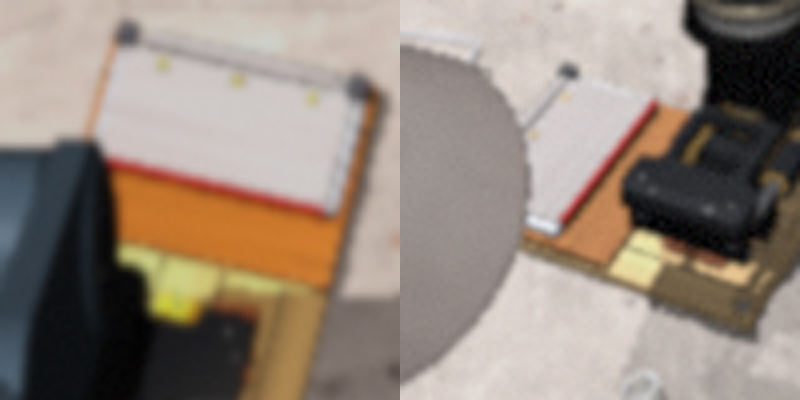

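The gripper is behind the left blank, closed and clear of everything. Lower it and push.

arm_command:
  delta_rot:
    - [0,0,0]
    - [0,0,0]
    - [0,0,0]
    - [0,0,0]
    - [0,0,0]
    - [0,0,0]
    - [0,0,0]
    - [0,0,0]
    - [0,0,0]
    - [0,0,0]
    - [0,0,0]
    - [0,0,0]
  delta_pos:
    - [0,-0.003,0.015]
    - [0,-0.003,0.028]
    - [0,-0.003,0.032]
    - [0,-0.003,0.032]
    - [-0.006,-0.003,0.032]
    - [-0.012,-0.003,0.032]
    - [-0.017,-0.003,0.032]
    - [-0.021,-0.003,0.032]
    - [-0.025,-0.003,0.032]
    - [-0.029,-0.003,0.032]
    - [-0.033,-0.003,0.032]
    - [-0.034,-0.003,0.032]
  gripper: [1,1,1,1,1,1,1,1,1,1,1,1]

```text
time: 2.95
position: [0.5692, 0.1027, 0.0155]
tool_rot: [0.113, 0.994, -0.0, -0.0]
ft_force: [-0.9, 1.2, 0.4]
grip_width: 0.0007
grip_force: 0.4
```

arm_command:
  delta_rot:
    - [0,0,0]
    - [0,0,0]
    - [0,0,0]
    - [0,0,0]
  delta_pos:
    - [-0.001,0,0]
    - [-0.002,0,0]
    - [-0.003,0,0]
    - [-0.003,0,0]
  gripper: [1,1,1,1]

```text
time: 3.28
position: [0.5693, 0.1027, 0.0154]
tool_rot: [0.113, 0.994, -0.0, -0.002]
ft_force: [-4.9, 1.5, 3.5]
grip_width: 0.0002
grip_force: 2.5
```

arm_command:
  delta_rot:
    - [0,0,0]
    - [0,0,0]
    - [0,0,0]
    - [0,0,0]
    - [0,0,0]
    - [0,0,0]
    - [0,0,0]
    - [0,0,0]
    - [0,0,0]
    - [0,0,0]
    - [0,0,0]
    - [0,0,0]
  delta_pos:
    - [0.01,0,0]
    - [0.033,0,0]
    - [0.033,-0.015,0]
    - [0.033,-0.0305,0]
    - [0.033,-0.0305,0]
    - [0.027,-0.0305,0]
    - [0.021,-0.0305,0]
    - [0.016,-0.0305,0]
    - [0.012,-0.0305,0]
    - [0.008,-0.0305,0]
    - [0.005,-0.0305,0]
    - [0.003,-0.0305,0]
  gripper: [1,1,1,1,1,1,1,1,1,1,1,1]

```text
time: 4.28
position: [0.5624, 0.0733, 0.0155]
tool_rot: [0.113, 0.994, 0.0, 0.0]
ft_force: [-0.5, -0.0, 0.4]
grip_width: 0.0003
grip_force: 0.5
```

arm_command:
  delta_rot:
    - [0,0,0]
    - [0,0,0]
    - [0,0,0]
    - [0,0,0]
  delta_pos:
    - [-0.001,0,0]
    - [-0.002,0,0]
    - [-0.003,0,0]
    - [-0.003,0,0]
  gripper: [1,1,1,1]

```text
time: 4.62
position: [0.5626, 0.0731, 0.0154]
tool_rot: [0.113, 0.994, 0.0, -0.002]
ft_force: [-4.0, 2.0, 2.7]
grip_width: 0.0006
grip_force: 2.4
```

arm_command:
  delta_rot:
    - [0,0,0]
    - [0,0,0]
    - [0,0,0]
    - [0,0,0]
    - [0,0,0]
    - [0,0,0]
    - [0,0,0]
    - [0,0,0]
    - [0,0,0]
    - [0,0,0]
    - [0,0,0]
    - [0,0,0]
  delta_pos:
    - [0.01,0,0]
    - [0.033,0,0]
    - [0.033,-0.016,0]
    - [0.033,-0.032,0]
    - [0.033,-0.032,0]
    - [0.027,-0.032,0]
    - [0.021,-0.032,0]
    - [0.016,-0.032,0]
    - [0.012,-0.032,0]
    - [0.008,-0.032,0]
    - [0.005,-0.032,0]
    - [0.003,-0.032,0]
  gripper: [1,1,1,1,1,1,1,1,1,1,1,1]

```text
time: 5.62
position: [0.5551, 0.0421, 0.0155]
tool_rot: [0.113, 0.994, 0.0, 0.0]
ft_force: [-1.0, 1.4, 0.9]
grip_width: 0.0005
grip_force: 0.4
```

arm_command:
  delta_rot:
    - [0,0,0]
    - [0,0,0]
    - [0,0,0]
    - [0,0,0]
    - [0,0,0]
  delta_pos:
    - [-0.001,0,0]
    - [-0.002,0,0]
    - [-0.003,0,0]
    - [-0.004,0,0]
    - [-0.004,0,0]
  gripper: [1,1,1,1,1]

```text
time: 6.03
position: [0.5555, 0.0419, 0.0154]
tool_rot: [0.113, 0.994, 0.0, -0.003]
ft_force: [-5.2, 2.5, 4.6]
grip_width: 0.0005
grip_force: 3.0
```

arm_command:
  delta_rot:
    - [0,0,0]
    - [0,0,0]
    - [0,0,-5]
    - [0,0,-10]
    - [0,0,-16]
    - [0,0,-22]
    - [0,0,-28]
    - [0,0,-34]
    - [0,0,-36.6]
    - [0,0,-36.6]
    - [0,0,-36.6]
    - [0,0,-36.6]
  delta_pos:
    - [0.015,0,0]
    - [0.015,0,-0.035]
    - [0.012,-0.02,-0.07]
    - [0.008,-0.05,-0.1]
    - [0.008,-0.09,-0.11]
    - [0.008,-0.13,-0.11]
    - [0.008,-0.17,-0.11]
    - [0.008,-0.21,-0.11]
    - [0.008,-0.25,-0.11]
    - [0.008,-0.285,-0.11]
    - [0.008,-0.315,-0.1]
    - [0.008,-0.323,-0.08]
  gripper: [1,1,1,0.5,0,0,0,0,0,0,0,0]

```text
time: 7.03
position: [0.4804, -0.2796, 0.0978]
tool_rot: [-0.203, 0.979, -0.006, 0.003]
ft_force: [0.4, -0.3, -0.5]
grip_width: 0.0426
grip_force: 0.0
```

```bash
python3 - <<'E'
from m import *
from rig import status,viewer
o=status.get_obs(); print(o["position"]*1000,o["grip_width"],R.from_quat(o["tool_rot"]).as_matrix().round(3).tolist())
c=viewer.camera("top"); s=viewer.camera("side")
pickle.dump((c,s),open("p2.pkl","wb"))
f=lambda H,S,V:(H>=7)&(H<17)&(S>150)
for X in seg(c,JB,5,f,1000,.020): print(*pcs(X),toj((X.max(0)+X.min(0))[:2]*500))
a=up(c["pixels"],*JB,4); b=up(s["pixels"],250,200,100,100,4); d=up(s["pixels"],340,130,80,80,5)
cv2.imwrite("pics/d2.png",np.hstack([a[:,:],b]))
cv2.imwrite("pics/d3.png",d)
E
```

```text
[ 480.40241756 -279.63709242   97.78427508] 0.04257261598210909 [[-0.918, -0.397, 0.009], [-0.397, 0.918, -0.01], [-0.004, -0.012, -1.0]]
[647.9 102.9] [56.1 66.6] -41.0 [-5.52809991 39.43840419]
```

View pics/d2.png

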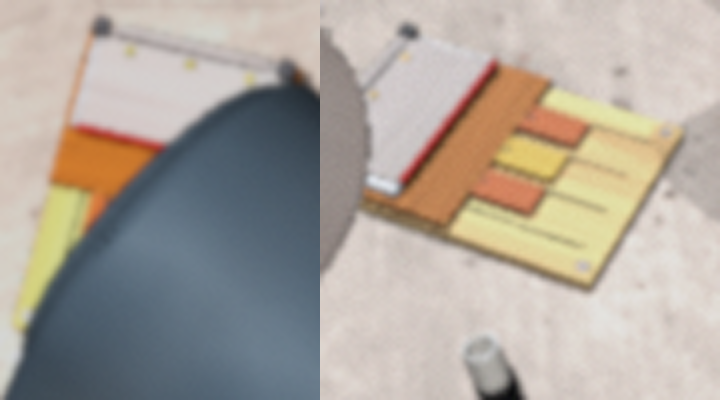

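The right half of the crop shows all three blanks flush against the step in an even row at about (500–560, 125–190). The left half is mostly hidden by the arm. Now settle above the bar.

arm_command:
  delta_rot:
    - [0,0,0]
    - [0,0,0]
  delta_pos:
    - [0,0,0]
    - [0,0,0]
  gripper: [0,0]

```text
time: 7.3
position: [0.4785, -0.2711, 0.096]
tool_rot: [-0.205, 0.979, -0.0, 0.0]
ft_force: [0.3, 0.9, 0.3]
grip_width: 0.0437
grip_force: 0.0
```

View pics/d3.png

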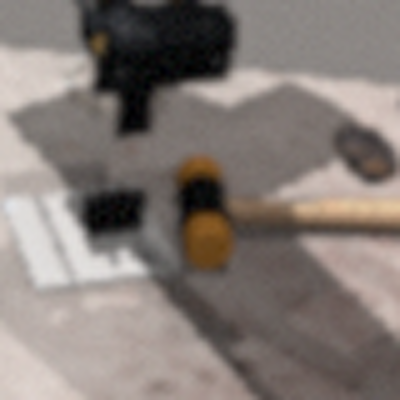

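The side crop shows the fingers above the bar, with the bar at about (112,212). They are clear of the hammer head, so descend.

arm_command:
  delta_rot:
    - [0,0,0]
    - [0,0,0]
    - [0,0,0]
    - [0,0,0]
    - [0,0,0]
    - [0,0,0]
    - [0,0,0]
    - [0,0,0]
  delta_pos:
    - [0,0,0.03]
    - [0,0,0.055]
    - [0,0,0.075]
    - [0,0,0.084]
    - [0,0,0.088]
    - [0,0,0.09]
    - [0,0,0.09]
    - [0,0,0.09]
  gripper: [0,0,0,0,0,0,0,0]

```text
time: 7.97
position: [0.479, -0.2722, 0.0067]
tool_rot: [-0.205, 0.979, -0.001, 0.001]
ft_force: [-0.5, 0.3, 0.5]
grip_width: 0.0435
grip_force: 0.0
```

arm_command:
  delta_rot:
    - [0,0,0]
    - [0,0,0]
    - [0,0,0]
    - [0,0,0]
    - [0,0,0]
    - [0,0,0]
  delta_pos:
    - [0,0,0]
    - [0,0,0]
    - [0,0,0]
    - [0,0,0]
    - [0,0,0]
    - [0,0,0]
  gripper: [1,1,1,1,1,1]
  grip_force: 45

```text
time: 8.47
position: [0.478, -0.2717, 0.0056]
tool_rot: [-0.204, 0.979, 0.0, -0.0]
ft_force: [0.2, 0.3, 4.9]
grip_width: 0.0114
grip_force: 45.3
```

arm_command:
  delta_rot:
    - [0,0,0]
    - [0,0,0]
    - [0,0,0]
    - [0,0,0]
    - [0,0,0]
    - [0,0,0]
  delta_pos:
    - [0,0,-0.008]
    - [0,0,-0.025]
    - [0,0,-0.05]
    - [0,0,-0.07]
    - [0,0,-0.07]
    - [0,0,-0.07]
  gripper: [1,1,1,1,1,1]
  grip_force: 55

```text
time: 8.97
position: [0.4787, -0.2723, 0.0766]
tool_rot: [-0.205, 0.979, -0.001, 0.001]
ft_force: [-0.6, -0.1, -2.0]
grip_width: 0.0115
grip_force: 55.0
```

arm_command:
  delta_rot:
    - [0,0,4]
    - [0,0,8]
    - [0,0,12]
    - [0,0,16]
    - [0,0,20]
    - [0,0,24]
    - [0,0,28]
    - [0,0,32]
    - [0,0,35]
    - [0,0,36.6]
    - [0,0,36.6]
    - [0,0,36.6]
  delta_pos:
    - [-0.015,0.018,0]
    - [-0.035,0.043,0]
    - [-0.058,0.07,0]
    - [-0.082,0.1,0]
    - [-0.106,0.13,0]
    - [-0.13,0.16,0]
    - [-0.154,0.188,0]
    - [-0.178,0.216,0]
    - [-0.198,0.243,0]
    - [-0.213,0.261,0]
    - [-0.221,0.27,0]
    - [-0.224,0.274,0]
  gripper: [1,1,1,1,1,1,1,1,1,1,1,1]

```text
time: 9.97
position: [0.5732, 0.0707, 0.0742]
tool_rot: [0.111, 0.994, -0.0, -0.001]
ft_force: [0.2, 0.2, -2.0]
grip_width: 0.0113
grip_force: 55.0
```

```bash
python3 - <<'E'
from m import *
from rig import status,viewer
c=viewer.camera("top"); s=viewer.camera("side")
c=viewer.camera("top"); s=viewer.camera("side")
o=status.get_obs(); m=R.from_quat(o["tool_rot"]).as_matrix(); print(o["position"]*1000,toj(o["position"]*1000),np.degrees(np.arctan2(m[0,1],m[1,1])),m[:,2],o["ft_force"],o["grip_width"])
pickle.dump((c,s),open("p3.pkl","wb"))
a=up(c["pixels"],*JB,4); b=up(s["pixels"],240,190,100,100,4)
cv2.imwrite("pics/d4.png",np.hstack([a,b]))
E
```

```text
[573.02823651  67.64716368  75.00683435] [-62.50416809  -1.54591617] 13.03138701852851 [-1.55957256e-03 -3.80481229e-04 -9.99998711e-01] [ 0.29848015 -0.4761577  -1.66791813] 0.011758469728507732
```

View pics/d4.png

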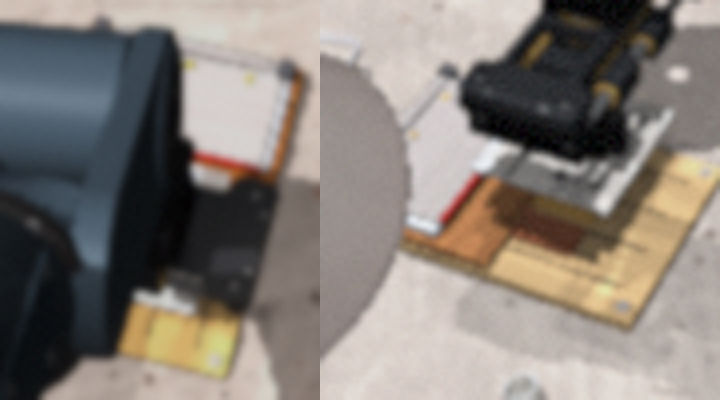

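The template is held level over the blanks, with its plain end just short of the lip. The red lip's visible part is at about (460,200) in the side half. Lower most of the way and check.

arm_command:
  delta_rot:
    - [0,0,0]
    - [0,0,0]
    - [0,0,0]
    - [0,0,0]
    - [0,0,0]
    - [0,0,0]
  delta_pos:
    - [0,0.0015,0.015]
    - [0,0.0015,0.03]
    - [0,0.0015,0.04]
    - [0,0.0015,0.045]
    - [0,0.0015,0.045]
    - [0,0.0015,0.045]
  gripper: [1,1,1,1,1,1]

```text
time: 10.67
position: [0.574, 0.0697, 0.0305]
tool_rot: [0.114, 0.994, -0.0, -0.0]
ft_force: [0.6, -0.6, -1.4]
grip_width: 0.0116
grip_force: 55.0
```

```bash
python3 - <<'E'
from m import *
from rig import status,viewer
c=viewer.camera("top"); s=viewer.camera("side")
o=status.get_obs(); m=R.from_quat(o["tool_rot"]).as_matrix(); print(o["position"]*1000,toj(o["position"]*1000),np.degrees(np.arctan2(m[0,1],m[1,1])),o["ft_force"])
pickle.dump((c,s),open("p4.pkl","wb"))
cv2.imwrite("pics/d5.png",np.hstack([up(c["pixels"],260,140,60,75,5),up(s["pixels"],270,205,75,75,5)]))
E
```

```text
[574.550979    70.03926807  31.13860043] [-61.55389538   1.12576679] 13.014047214852493 [ 0.10768092 -0.33020843 -0.96212904]
```

View pics/d5.png

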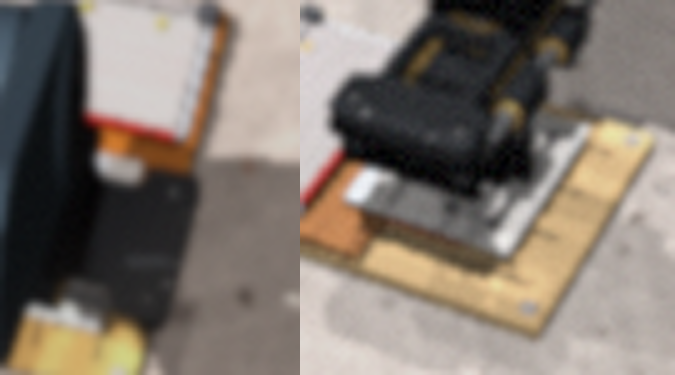

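The template's front edge (top half, row ~150) is about 10 mm in front of the lip (row ~130), flat above the step and blanks. Lower to contact.

arm_command:
  delta_rot:
    - [0,0,0]
    - [0,0,0]
    - [0,0,0]
    - [0,0,0]
    - [0,0,0]
    - [0,0,0]
  delta_pos:
    - [0,0,0.002]
    - [0,0,0.004]
    - [0,0,0.005]
    - [0,0,0.0055]
    - [0,0,0.006]
    - [0,0,0.006]
  gripper: [1,1,1,1,1,1]

```text
time: 11.27
position: [0.5741, 0.0705, 0.0256]
tool_rot: [0.113, 0.994, -0.0, 0.0]
ft_force: [-1.5, -1.1, 6.3]
grip_width: 0.0118
grip_force: 55.0
```

arm_command:
  delta_rot:
    - [0,0,0]
    - [0,0,0]
    - [0,0,0]
    - [0,0,0]
    - [0,0,0]
    - [0,0,0]
    - [0,0,0]
    - [0,0,0]
  delta_pos:
    - [0,0,-0.0008]
    - [-0.003,0,-0.0008]
    - [-0.006,0,-0.0008]
    - [-0.01,0,-0.0008]
    - [-0.014,0,-0.0008]
    - [-0.018,0,-0.0008]
    - [-0.022,0,-0.0008]
    - [-0.022,0,-0.0008]
  gripper: [1,1,1,1,1,1,1,1]

```text
time: 11.93
position: [0.5952, 0.0656, 0.0256]
tool_rot: [0.113, 0.994, 0.0, -0.001]
ft_force: [-2.7, 0.4, 5.7]
grip_width: 0.0115
grip_force: 55.0
```

```bash
python3 - <<'E'
from m import *
from rig import status,viewer
P=[]
for i in range(3):
    c=viewer.camera("top"); s=viewer.camera("side"); o=status.get_obs(); P.append(o["position"]*1000)
P=np.mean(P,0); print(P,toj(P),o["ft_force"])
pickle.dump((c,s),open("p5.pkl","wb"))
cv2.imwrite("pics/d6.png",np.hstack([up(c["pixels"],255,140,60,60,6),up(s["pixels"],265,205,60,60,6)]))
E
```

```text
[595.23799378  65.62031623  25.65655901] [-40.40246463   1.43672247] [-2.02246761  0.87241642  4.60932742]
```

View pics/d6.png

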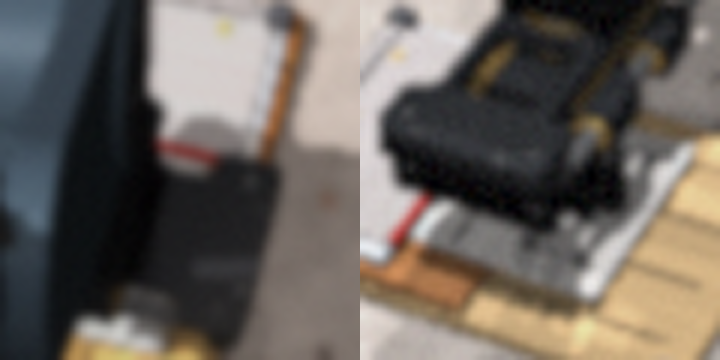

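The front edge is entering under the lip with no sign of the leaf lifting. The white front corner is at (430,215), beside the red lip. Slide on most of the way.

arm_command:
  delta_rot:
    - [0,0,0]
    - [0,0,0]
    - [0,0,0]
    - [0,0,0]
    - [0,0,0]
    - [0,0,0]
  delta_pos:
    - [-0.004,-0.0005,0]
    - [-0.008,-0.001,0]
    - [-0.012,-0.001,0]
    - [-0.015,-0.001,0]
    - [-0.016,-0.001,0]
    - [-0.016,-0.001,0]
  gripper: [1,1,1,1,1,1]

```text
time: 12.73
position: [0.6089, 0.0614, 0.0256]
tool_rot: [0.113, 0.994, 0.0, -0.002]
ft_force: [-5.4, 1.1, 7.4]
grip_width: 0.0112
grip_force: 55.0
```

```bash
python3 - <<'E'
from m import *
from rig import status,viewer
P=[];S=[];C=[]
for i in range(4):
    c=viewer.camera("top"); s=viewer.camera("side"); o=status.get_obs(); P.append(o["position"]*1000); S.append(s["pixels"]);C.append(c["pixels"])
P=np.mean(P,0); print(P,toj(P),o["ft_force"])
s["pixels"]=np.mean(S,0).astype(np.uint8); c["pixels"]=np.mean(C,0).astype(np.uint8)
pickle.dump((c,s),open("p6.pkl","wb"))
# rectify side view onto jig plane z=24mm, 4 px/mm: u=jig x (-100..60), v=jig y (70..-60)
a=np.radians(JA); M=np.array([[np.cos(a),-np.sin(a)],[np.sin(a),np.cos(a)]])
def rect(cam,z,k=4):
    gx,gy=np.meshgrid(np.arange(-100,50,1/k),np.arange(70,-70,-1/k))
    W=np.stack([gx.ravel(),gy.ravel()],1)@M.T+J0
    q=proj(cam,np.c_[W/1000,np.full(len(W),z)]).astype(np.float32).reshape(*gx.shape,2)
    return cv2.remap(cam["pixels"],q[...,0],q[...,1],cv2.INTER_CUBIC)
r=rect(s,.024)
for x in range(-100,50,10): cv2.line(r,(int((x+100)*4),0),(int((x+100)*4),6 if x else 14),(0,0,255),1)
cv2.imwrite("pics/d7.png",r)
E
```

```text
[608.90906407  61.39394454  25.64086985] [-26.13289787   0.36908738] [-5.31783146  1.61345158  7.61892846]
```

View pics/d7.png

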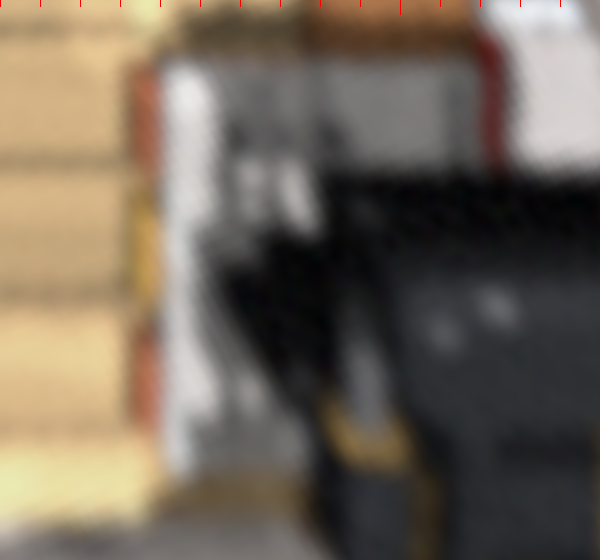

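The rectified side view (4 px/mm) shows the engraved line at u≈455 (x≈13.8), the red lip's front at u≈482 and the rear edge at u≈160–168, all nearly parallel. Next I measure the angles numerically on these pixels.

```bash
python3 - <<'E'
import cv2,numpy as np
r=cv2.GaussianBlur(cv2.imread("pics/d7.png"),(1,9),2); h=cv2.cvtColor(r,cv2.COLOR_BGR2HSV).astype(float); g=cv2.cvtColor(r,cv2.COLOR_BGR2GRAY).astype(float)
def fit(n,rows,fn):
    x=np.array([fn(v) for v in rows],float); p=np.polyfit(rows,x,1); k=abs(x-np.polyval(p,rows))<3; p=np.polyfit(np.array(rows)[k],x[k],1)
    print(n,"x at mid",round(np.polyval(p,np.mean(rows))/4-100,2),"skew deg",round(np.degrees(np.arctan(p[0])),2),k.sum(),len(rows))
S=h[...,1]
fit("rear",list(range(80,440,6)),lambda v:140+np.argmin(np.diff(S[v,140:190])))
fit("line",list(range(75,160,5)),lambda v:435+np.argmin(g[v,435:470]))
fit("red",list(range(70,160,5)),lambda v:465+np.argmax(np.diff(S[v,465:500])))
fit("blanks",[*range(85,150,5),*range(215,285,5),*range(350,415,5)],lambda v:115+np.argmax(np.diff(S[v,115:150])))
E
```

```text
rear x at mid -60.87 skew deg -0.02 44 60
line x at mid 14.9 skew deg -4.59 6 17
red x at mid 19.52 skew deg 2.07 14 18
blanks x at mid -67.73 skew deg 0.02 23 40
```

The rear edge and the blank row are parallel to within 0.1°. The line, the rear edge and the kinematics all say about 4.2 mm remains.

arm_command:
  delta_rot:
    - [0,0,0]
    - [0,0,0]
    - [0,0,0]
    - [0,0,0]
    - [0,0,0]
  delta_pos:
    - [-0.001,0,0]
    - [-0.002,0,0]
    - [-0.003,0,0]
    - [-0.0042,0,0]
    - [-0.0042,0,0]
  gripper: [1,1,1,1,1]

```text
time: 13.55
position: [0.6127, 0.0605, 0.0257]
tool_rot: [0.113, 0.994, 0.0, -0.002]
ft_force: [-5.5, 1.8, 9.1]
grip_width: 0.0118
grip_force: 55.0
```

```bash
cat > look.py <<'E'
from m import *
from rig import status,viewer
P=[];S=[];F=[]
for i in range(4):
    s=viewer.camera("side"); o=status.get_obs(); P.append(o["position"]*1000); S.append(s["pixels"]);F.append(o["ft_force"])
P=np.mean(P,0); print(P,toj(P),np.mean(F,0),o["time"])
s["pixels"]=np.mean(S,0).astype(np.uint8); pickle.dump(s,open("p7.pkl","wb"))
a=np.radians(JA); M=np.array([[np.cos(a),-np.sin(a)],[np.sin(a),np.cos(a)]])
k=4; gx,gy=np.meshgrid(np.arange(-100,50,1/k),np.arange(70,-70,-1/k))
W=np.stack([gx.ravel(),gy.ravel()],1)@M.T+J0
q=proj(s,np.c_[W/1000,np.full(len(W),.024)]).astype(np.float32).reshape(*gx.shape,2)
r=cv2.remap(s["pixels"],q[...,0],q[...,1],cv2.INTER_CUBIC)
g=cv2.cvtColor(r,cv2.COLOR_BGR2GRAY).astype(float); Sx=cv2.cvtColor(r,cv2.COLOR_BGR2HSV)[...,1].astype(float)
rear=[140+np.argmin(np.diff(Sx[v,140:200])) for v in range(80,440,6)]; print("rear",np.median(rear)/4-100)
print("grey x8..24:",np.c_[np.arange(8,24,1),g[80:140,432:496:4].mean(0).round(),Sx[80:140,432:496:4].mean(0).round()].astype(int).tolist())
E
python3 look.py
```

```text
[612.69518895  60.49868063  25.64217507] [-22.24246249   0.34167168] [-5.74339974  1.38173212  8.1275234 ] 13.75
rear -56.75
grey x8..24: [[8, 124, 7], [9, 124, 7], [10, 122, 7], [11, 120, 6], [12, 115, 4], [13, 109, 3], [14, 101, 2], [15, 92, 3], [16, 84, 5], [17, 75, 14], [18, 68, 33], [19, 62, 60], [20, 58, 90], [21, 56, 115], [22, 55, 129], [23, 57, 131]]
```

arm_command:
  delta_rot:
    - [0,0,0]
    - [0,0,0]
    - [0,0,0]
    - [0,0,0]
  delta_pos:
    - [-0.0003,0,0.0005]
    - [-0.0003,0,0.001]
    - [-0.0003,0,0.0015]
    - [-0.0003,0,0.0015]
  gripper: [1,1,1,1]

```text
time: 14.08
position: [0.6127, 0.0605, 0.0256]
tool_rot: [0.113, 0.994, 0.0, -0.002]
ft_force: [-8.8, 1.1, 17.1]
grip_width: 0.0118
grip_force: 55.0
```

```bash
python3 look.py | grep -v grey
```

```text
[612.69212328  60.49106302  25.60291385] [-22.24375015   0.33356192] [-8.48200173  1.19768523 16.84466947] 14.2833
rear -56.75
```

arm_command:
  delta_rot:
    - [0,0,0]
    - [0,0,0]
    - [0,0,0]
    - [0,0,0]
    - [0,0,0]
  delta_pos:
    - [0,0,-0.0003]
    - [0,0,-0.0006]
    - [0,0,-0.0006]
    - [0,0,-0.0006]
    - [0,0,-0.0006]
  gripper: [1,1,1,1,1]

```text
time: 14.7
position: [0.6127, 0.0605, 0.0256]
tool_rot: [0.113, 0.994, 0.0, -0.002]
ft_force: [-7.7, 1.5, 13.4]
grip_width: 0.0113
grip_force: 55.0
```

```bash
python3 look.py; python3 - <<'E'
from m import *
s=pickle.load(open("p7.pkl","rb")); cv2.imwrite("pics/d8.png",up(s["pixels"],255,200,90,75,8))
E
```

```text
[612.69943445  60.4957964   25.62003202] [-22.23768023   0.33980805] [-7.52287003  1.4433122  13.56597947] 14.9
rear -56.75
grey x8..24: [[8, 124, 6], [9, 124, 6], [10, 122, 5], [11, 119, 5], [12, 115, 4], [13, 109, 4], [14, 102, 4], [15, 93, 4], [16, 84, 6], [17, 75, 15], [18, 68, 34], [19, 63, 60], [20, 59, 89], [21, 56, 114], [22, 55, 130], [23, 57, 131]]
```

View pics/d8.png

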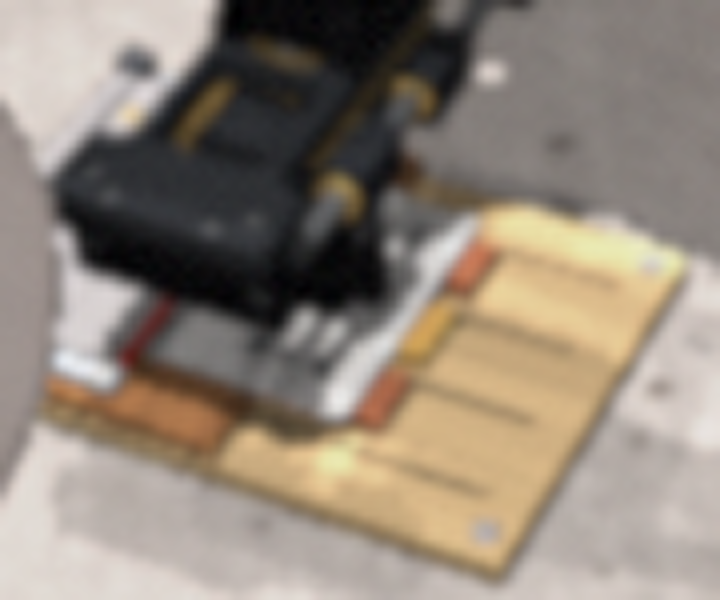

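The line meets the lip, the blanks stand in an even row behind the template's rear edge (about (340,400)–(470,230)), and the leaf lies flat. The push is 13.5 N.

```bash
python3 -c "
from rig import robot; print(robot.hand_in())"
```

```text
the job is handed in; nothing more can be done
None
```

I handed in the job with the three blanks square against the step in an even row. The template is held under the lip with its line within about 1.5 mm of it and square to it, pressed down with about 13.5 N, with no sign of the leaf lifting; it took about 15 s.

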